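Aim the document camera at the print, raise its post to the second stop and hold it

ROBOT

A 6-joint arm with a two-finger parallel gripper is mounted at the origin on the work surface. World frame = base frame: x ahead of the robot, y to its left, z up, the work surface at z = 0. Lengths are in m, angles in rad, forces in N, time in s.
With the tool pointing down it reaches from about 0.3 to 0.775 m from the base axis. Payload 14.6 kg.
Tool frame: the origin (TCP) lies at the very end of the fingers, on their centre line; the grasp point (between the pads) lies 19 mm behind it; x points along the fingers, y is the direction in which the jaws open and shut, and the axes are right-handed (so a half turn about x gives the same grasp; the last joint's range is limited). The gripper opens to 94 mm and grips with 3 to 60 N. Pads are 16 mm wide; open, the fingers measure 119 mm over their backs; the gripper's body (75 mm by 177 mm) begins 78 mm behind the grasp point.
Start: joints at [1.251, 0.3, 1.521, -0, 1.321, -0.067], TCP at [0.138, 0.533, 0.205] pointing down, gripper open.
Joint ranges: [-3.03, 3.03], [-0.79, 2.21], [0.23, 2.52], [-1.04, 4.18], [0, 3.07], [-2.55, 2.55]. Speed limits (rad/s): [2.22, 2.22, 2.57, 3.14, 3.14, 3.14].

INTERFACE

Orientations are given as [roll, pitch, yaw] about the fixed x, y, z axes, in that order (R = Rz(yaw) Ry(pitch) Rx(roll)).
In Python, from station import ctrl, viewer, hand_in gives the robot as it stands. The module is installed in compiled form; this text tells all that it offers.
- The arm moves only by the tool play_rows, never from a script. Its argument "deltas" is a list that holds one entry, the list of rows, each a list of 7 numbers: the shift along the tool's x, y, z in mm, then the turn, a rotation vector about the tool's x, y, z in rad, then the finger opening in mm, from 0 to 94. In form: [[[dx, dy, dz, ax, ay, az, gripper], ...]]. A call has 1 to 10 rows; each row shifts and turns the commanded pose from where the row before left it, along the tool's axes as they then stand; what a row does not reach is not made up. A row lasts 1/10 s, in which the tool goes at most 50 mm and 8.59 degrees, less where a joint would pass 70% of its speed; a pose out of reach is approached as far as the arm can. A call with a gripper value outside its range is refused whole. The fingers move at their own pace and stop on an object; "grip_force" is the grip in N (left out, the last holds). Time passes only in rows, so rows that do not move let the fingers close. It gives the time, the measured TCP pose, the force and the opening at its end, in the units of the state.
- ctrl.get_obs(): the state, without advancing time (a new reading comes with each control period).
- viewer.camera(name): name is "scene" or "top" or "wrist"; returns a dict with "img" (384x512x3 uint8, red, green, blue), "fx", "fy", "cx", "cy" (pixels), "rvec" (rotation vector, rad) and "tvec" (3), from world to camera coordinates, as OpenCV has them. Camera axes: x right, y down, z forward; pixel columns grow to the right and rows downward; lengths in m; the calibration is good to about 2 mm. A picture is of the moment at which its call begins. There is no depth.
- hand_in(): hands the job in, once; it reports no verdict.
The state is a dict: "time_s": time; "qpos": joint angles; "joint_vel": joint speeds; "tau": joint torques, N m; "ee_pos": TCP position; "eef_rot": TCP orientation; "force": force on the tool from outside, world axes, zero at the start; "moment": the same for the moment, N m; "grip_width": finger opening in m.
Only numpy, scipy, OpenCV 4.12 (cv2) and the standard library are available. Lean on these libraries where they do the work, as an engineer would, in place of code of your own. Each camera call takes 0.05 s, during which the arm holds its last target.

TASK

The document camera on the desk is wanted over the framed print that lies beside it. Take the camera by the grip block on top of its post and, with the post still all the way down, turn it until its lens arm points at the middle of the print and keep it still there for a second; then, with the side button squeezed in, pull the post straight up past the first stop to its second stop, still aimed at the print. Finish while holding it up there by the grip (the post springs back if let go), and leave the other things on the desk where they are.

Things in the scene. Friction and masses are not known exactly. Their poses are not given: they have to be found in the camera images.
- head: camera head on the post: black upright grip block 30 (x) x 34 (y) x 56 mm high; from its foot a lens arm runs along +x to a grey pod 46 mm wide, front 114 mm from the post axis, arm and pod within 25 mm above the origin. Origin: on the post axis under the block, 114 mm above the desk when down. x: to the lens (the aim), y: to the side with the button, z: up. It turns with the post. About 0.2 kg
- grip (a point): on the post axis, in the middle of the grip block, level with the button's middle: 30 mm above the head's origin, 26 mm below the block's top; axes as the head. A good place between the pads, closing along y: one pad on the button, the other on the far face
- lens (a point): the lens at the front of the camera pod, 114 mm from the post axis along the head's x, 6 mm above the head's origin
- button (a joint): release button, 16 mm wide, 24 mm high, centred 30 mm above the head's origin. 0: out, standing 6 mm proud of the block's +y side (40 mm across both); 0.006: pressed flush (34 mm). Spring: 1.7 N to start, 5 N fully in. Out, it locks the post down; in by over 5 mm it frees it. It springs out when released
- swivel (a joint): turn of the post and head on the foot, rad, counter-clockwise from above positive; free from -2.4 to 2.4 apart from light friction (0.04 N m), stays where it is left. Its zero turns with the foot, which is placed anew each time
- upper_tube (a joint): upper section of the post, m: 0 down, 0.055 fully out (the first stop). It comes first, at about 4 to 5 N of pull
- lower_tube (a joint): lower section of the post, m: 0 down, 0.055 fully out (the second stop, the head then 110 mm above its start). It comes after the upper one, at about 8 to 9 N of pull. Springs draw both down again when let go; if the button is then out, its catch stops the head about 12 mm above home
- foot: fixed round foot of the camera post, 110 mm across, 14 mm high; origin on the desk on the post axis. The post above it is 34 mm thick
- print: framed print lying flat and fixed on the desk: dark wooden frame 130 mm (x) x 170 mm (y) x 12 mm with a white mount and a grey picture; origin at its underside's centre. It lies farther out than the post, to the left or the right
- print_mid (a point): middle of the print, on its top face, 13 mm above the desk
- slates: stack of three flat dark trays, 120 x 160 mm, 24 mm high (no picture, no frame); lies on one side, the print on the other. Loose bystander, origin under its centre
- candle_cup: small clear cup, 70 mm across, 70 mm high. Loose bystander, origin under its centre
- candle_cup2: small white cup, 70 mm across, 70 mm high. Loose bystander, origin under its centre
- mug: white mug, 80 mm across, 90 mm high. Loose bystander, origin under its centre
- notebook: closed grey notebook, 140 x 100 x 16 mm. Loose bystander, origin under its centre
- stapler: desk stapler, 120 x 32 mm, 37 mm high. Loose bystander, origin under its centre

How it is judged:
By the outcome, as a careful person would: the job done as asked, in the order asked, and still so for the second after the job is handed in, while the arm keeps its last pose, push and grip.
It also fails if it takes over 35 s, if anything falls off the work surface, if the arm or the gripper's body presses on something with over 40 N, if the wrist force passes 120 N, or if a joint passes its speed limit or range.

## Working session

There is one attempt and no reset: what is moved stays moved. The work goes in short steps, Python scripts to look and compute and a tool call to move; the robot and the scene stay as the last step left them, time stands still between calls to the robot, and variables do not carry over. Pictures are saved under pics/ and viewed, and the job is handed in when it is done.

Besides the shell and the picture viewer there is one more tool, called after ">>>" as name(argument=value, ...), one argument or row to a line, values as JSON. play_rows: Moves the arm, as the interface text tells. Its arguments: {"type":"object","properties":{"deltas":{"type":"array","items":{"type":"array","items":{"type":"array","items":{"type":"number"}}}},"grip_force":{"type":"number"}},"required":["deltas"]}

```bash
mkdir -p pics; python3 - <<'E'
from station import ctrl, viewer
import cv2,pickle
print(ctrl.get_obs())
d={}
for n in ("scene","top","wrist"):
    c=viewer.camera(n); d[n]=c
    cv2.imwrite(f"pics/{n}0.png",cv2.resize(c["img"][:,:,::-1],(768,576),interpolation=cv2.INTER_CUBIC))
    print(n,c["fx"],c["cx"],c["cy"],c["rvec"],c["tvec"])
pickle.dump(d,open("c0.pkl","wb"))
E
```

```text
{'time_s': 0.0, 'qpos': array([ 1.25140905e+00,  3.00487258e-01,  1.52158624e+00,  1.35204550e-05,
        1.32066752e+00, -6.65967950e-02]), 'joint_vel': array([ 0.00069358, -0.00089864,  0.00200751, -0.00085039, -0.0012805 ,
       -0.00082101]), 'tau': array([-7.88272810e-04, -5.31800008e+01, -3.52737951e+01,  7.08070910e-02,
        2.44584319e-02, -7.28276336e-05]), 'ee_pos': array([0.13747564, 0.53227648, 0.20487528]), 'eef_rot': array([-1.6487965 ,  1.56964788, -1.90159033]), 'force': array([ 0.1503619 ,  0.67676466, -1.02250722]), 'moment': array([ 0.04520733, -0.01599548, -0.01603361]), 'grip_width': 0.09409695101503077}
scene 349.5542484371049 255.86009074880107 189.08946764122956 [ 2.20103256  0.51954845 -0.26567748] [-0.49181688 -0.08232761  1.23913427]
top 364.02797736476566 260.5989750560966 189.1418031633853 [ 2.10043994 -2.11624708  0.17305921] [0.00893804 0.54839715 1.00385743]
wrist 338.1364619092384 257.2077975875517 193.47424719095233 [-2.30669216 -1.78796655 -0.24053953] [-0.55104525 -0.02768355  0.39118821]
```

View pics/scene0.png

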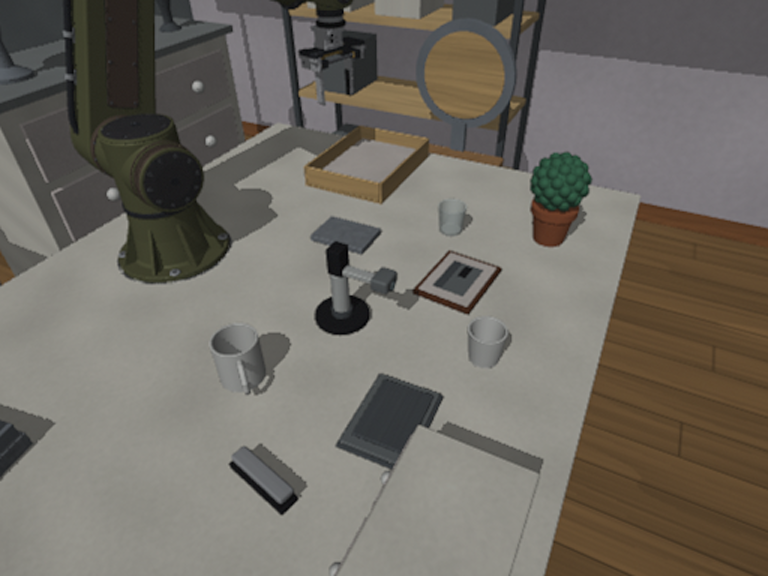

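View pics/top0.png

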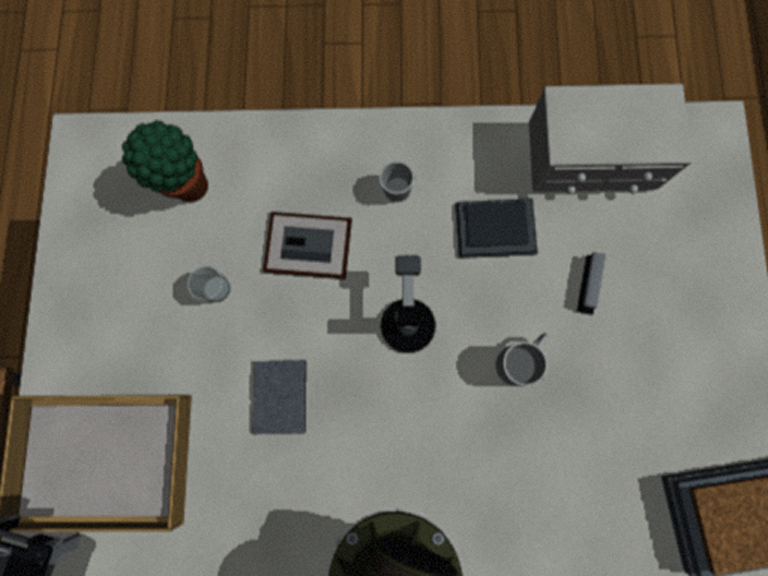

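View pics/wrist0.png

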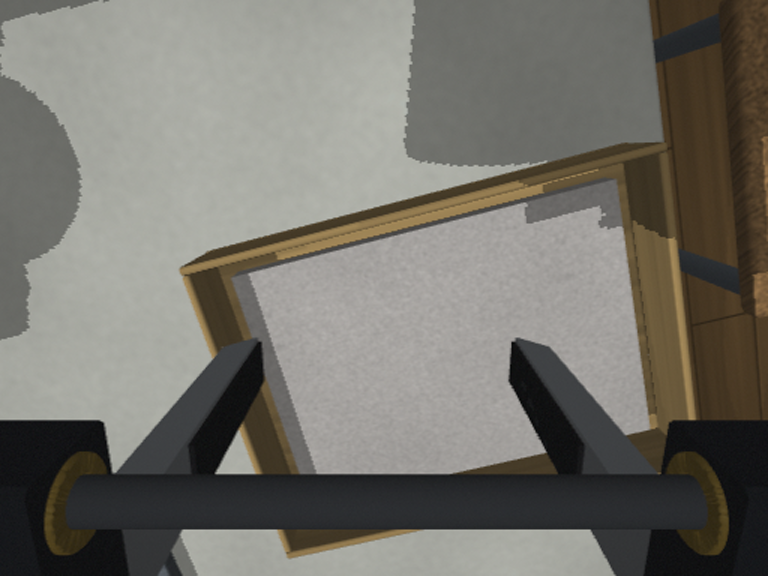

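Top view: the post foot is at about (408,325)/1.5, the head points up the image (+x), and the print is at (307,245)/1.5, to the left. I'll enlarge both.

```bash
python3 - <<'E'
import pickle,cv2
d=pickle.load(open("c0.pkl","rb"))
im=d["top"]["img"][130:250,165:305,::-1]  # x5
cv2.imwrite("pics/topcrop.png",cv2.resize(im,None,fx=5,fy=5,interpolation=cv2.INTER_CUBIC))
im=d["scene"]["img"][150:230,200:340,::-1]
cv2.imwrite("pics/scenecrop.png",cv2.resize(im,None,fx=5,fy=5,interpolation=cv2.INTER_CUBIC))
E
```

```text
(no output)
```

View pics/topcrop.png

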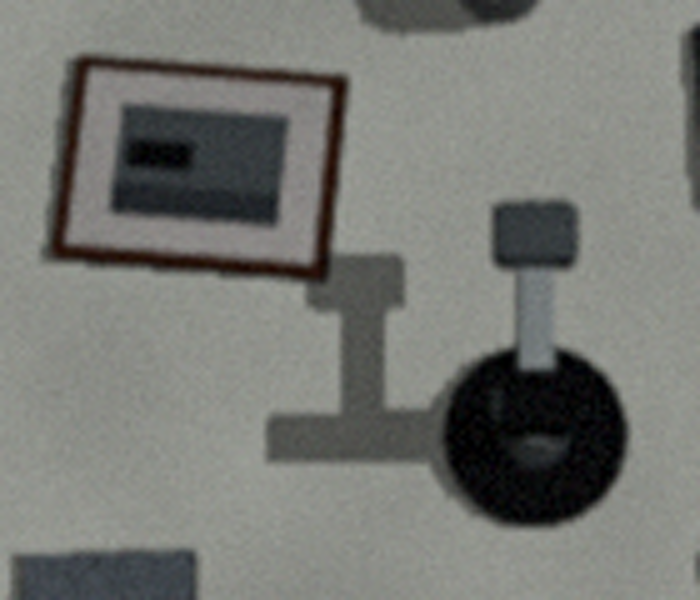

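View pics/scenecrop.png

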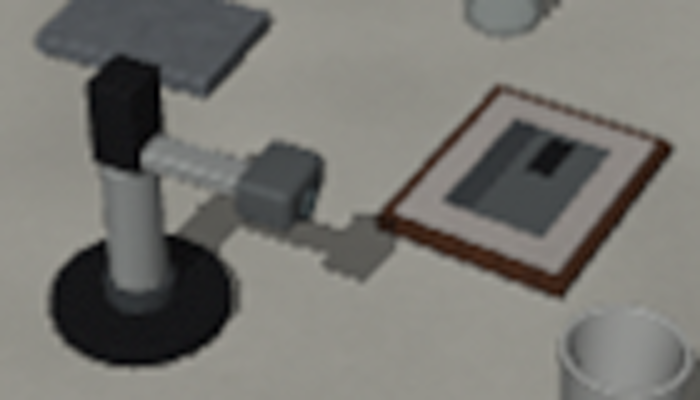

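```bash
cat > h.py <<'E'
import numpy as np,cv2
def ray(c,u,v,z):
    K=np.array([[c["fx"],0,c["cx"]],[0,c["fy"],c["cy"]],[0,0,1]])
    R=cv2.Rodrigues(np.array(c["rvec"],float))[0]; t=np.array(c["tvec"],float)
    C=-R.T@t; d=R.T@np.linalg.inv(K)@np.array([u,v,1.])
    return C+d*(z-C[2])/d[2]
def proj(c,P):
    K=np.array([[c["fx"],0,c["cx"]],[0,c["fy"],c["cy"]],[0,0,1]])
    return cv2.projectPoints(np.array([P],float),np.array(c["rvec"],float),np.array(c["tvec"],float),K,None)[0].ravel()
E
python3 - <<'E'
import pickle
from h import *
np.set_printoptions(precision=4,suppress=True)
d=pickle.load(open("c0.pkl","rb"))
T=d["top"];S=d["scene"]
t=lambda u,v,z: ray(T,165+(u+.5)/5-.5,130+(v+.5)/5-.5,z)
s=lambda u,v,z: ray(S,200+(u+.5)/5-.5,150+(v+.5)/5-.5,z)
fe=[t(445,435,.012),t(627,435,.012),t(536,346,.012),t(536,525,.012)]
print("foot",fe,np.mean(fe,0))
fs=[s(52,300,.012),s(232,290,.012),s(140,235,.012),s(140,363,.007)]
print("foot scene",fs,np.mean(fs,0))
pc=[t(*p,.012) for p in [(80,57),(347,77),(327,278),(52,255)]]
print("print",pc,np.mean(pc,0))
ps=[s(*p,.012) for p in [(500,85),(673,145),(563,290),(380,220)]]
print("print s",ps,np.mean(ps,0))
for p in [(495,201),(577,203),(576,267),(494,266)]: print("pod",t(*p,.139))
print("arm",t(537,275,.130),t(537,365,.130))
# block top in scene: centre of top
for p in [(90,85),(122,58),(160,68),(130,92)]: print("block",s(*p,.2))
print("lens s",s(308,200,.12), s(318,155,.139), s(268,143,.139))
E
```

```text
foot [array([0.4734, 0.0272, 0.012 ]), array([ 0.4725, -0.0809,  0.012 ]), array([ 0.5265, -0.0275,  0.012 ]), array([ 0.4198, -0.0264,  0.012 ])] [ 0.473  -0.0269  0.012 ]
foot scene [array([ 0.4302, -0.0606,  0.012 ]), array([ 0.5218, -0.0059,  0.012 ]), array([0.4466, 0.014 , 0.012 ]), array([ 0.5013, -0.0793,  0.007 ])] [ 0.475  -0.033   0.0108]
print [array([0.7117, 0.2546, 0.012 ]), array([0.6964, 0.0877, 0.012 ]), array([0.5695, 0.0986, 0.012 ]), array([0.5856, 0.2671, 0.012 ])] [0.6408 0.177  0.012 ]
print s [array([0.5877, 0.2613, 0.012 ]), array([0.7143, 0.247 , 0.012 ]), array([0.6981, 0.0806, 0.012 ]), array([0.5738, 0.0924, 0.012 ])] [0.6435 0.1703 0.012 ]
pod [ 0.5846 -0.0059  0.139 ]
pod [ 0.583  -0.0499  0.139 ]
pod [ 0.5479 -0.0488  0.139 ]
pod [ 0.5489 -0.0051  0.139 ]
arm [ 0.5456 -0.028   0.13  ] [ 0.4966 -0.0275  0.13  ]
block [ 0.4888 -0.0838  0.2   ]
block [ 0.4909 -0.056   0.2   ]
block [ 0.513  -0.0553  0.2   ]
block [ 0.5101 -0.0802  0.2   ]
lens s [ 0.5842 -0.0295  0.12  ] [ 0.5825 -0.0139  0.139 ] [ 0.5536 -0.0162  0.139 ]
```

```bash
cat >> h.py <<'E'
from scipy.spatial.transform import Rotation as Ro
def state():
    from station import ctrl
    o=ctrl.get_obs(); R=Ro.from_euler('xyz',o["eef_rot"]); return o,R
def plan(P,yaw=None):
    # offset in tool frame to world point P; jaw y axis to yaw (mod pi)
    np.set_printoptions(precision=4,suppress=True)
    o,R=state()
    print("t",o["time_s"],"pos",o["ee_pos"],"F",o["force"],"M",o["moment"],"w",o["grip_width"]); print("q",o["qpos"])
    print("R",R.as_matrix().ravel())
    print("shift tool mm",1000*R.inv().apply(np.array(P)-o["ee_pos"]))
    if yaw is not None:
        for k in (0,np.pi):
            y=np.array([np.cos(yaw+k),np.sin(yaw+k),0]); x=np.array([0,0,-1.]); z=np.cross(x,y)
            Rt=Ro.from_matrix(np.array([x,y,z]).T)
            rv=(R.inv()*Rt).as_rotvec(); print("rotvec tool",rv)
E
python3 - <<'E'
import pickle
from h import *
plan([.474,-.028,.205],np.pi/2-.01)
S=pickle.load(open("c0.pkl","rb"))["scene"]
s=lambda u,v,z: ray(S,200+(u+.5)/5-.5,150+(v+.5)/5-.5,z)
for p in [(90,85),(122,58),(160,68),(130,92)]: print("block",s(*p,.17))
T=pickle.load(open("c0.pkl","rb"))["top"]
print(proj(T,[.474,-.028,.17]))
E
```

```text
t 0.15 pos [0.1375 0.5323 0.205 ] F [-0.3295  0.5815  1.0228] M [-0.0152 -0.0255 -0.0384] w 0.0938338524851706
q [ 1.2514  0.3003  1.5214 -0.      1.3207 -0.0666]
R [-0.0003  0.2501  0.9682 -0.0008  0.9682 -0.2501 -1.     -0.0009 -0.0001]
shift tool mm [   0.391  -458.3595  465.9434]
rotvec tool [-0.2428 -0.0002  0.0009]
rotvec tool [2.8988 0.0013 0.0002]
block [ 0.464  -0.0484  0.17  ]
block [ 0.4662 -0.019   0.17  ]
block [ 0.4897 -0.0182  0.17  ]
block [ 0.4866 -0.0446  0.17  ]
[272.327  208.9696]
```

>>> play_rows(
  deltas=[
    [[-2, -15, 15, 0, 0, 0, 94], [-2, -30, 30, 0, 0, 0, 94], [-2, -30, 31, 0, 0, 0, 94], [-2, -30, 31, 0, 0, 0, 94], [-2, -30, 31, 0, 0, 0, 94], [0, -30, 31, 0, 0, 0, 94], [0, -30, 31, 0, 0, 0, 94], [0, -30, 31, 0, 0, 0, 94], [0, -30, 31, 0, 0, 0, 94], [0, -30, 31, 0, 0, 0, 94]],
  ],
)

```text
time_s: 1.15
ee_pos: [0.3505, 0.1816, 0.2155]
eef_rot: [0.726, 1.57, 0.473]
force: [0.5, 0.3, -0.4]
grip_width: 0.0939
```

>>> play_rows(
  deltas=[
    [[0, -30, 31, 0, 0, 0, 94], [0, -30, 31, 0, 0, 0, 94], [0, -30, 31, 0, 0, 0, 94], [0, -30, 31, 0, 0, 0, 94], [0, -30, 31, 0, 0, 0, 94], [0, -23, 19, 0, 0, 0, 94], [0, 0, 0, 0.145, 0, 0, 94], [0, 0, 0, 0.145, 0, 0, 94], [0, 0, 0, 0.145, 0, 0, 94], [0, 0, 0, 0.145, 0, 0, 94]],
  ],
)

```text
time_s: 2.15
ee_pos: [0.4751, -0.0278, 0.2152]
eef_rot: [-2.431, 1.57, 3.013]
force: [0.7, 0.6, -0.6]
grip_width: 0.0941
```

>>> play_rows(
  deltas=[
    [[0, 0, 0, 0.145, 0, 0, 94], [0, 0, 0, 0.145, 0, 0, 94], [0, 0, 0, 0.145, 0, 0, 94], [0, 0, 0, 0.145, 0, 0, 94], [0, 0, 0, 0.145, 0, 0, 94], [0, 0, 0, 0.145, 0, 0, 94], [0, 0, 0, 0.145, 0, 0, 94], [0, 0, 0, 0.145, 0, 0, 94], [0, 0, 0, 0.145, 0, 0, 94], [0, 0, 0, 0.145, 0, 0, 94]],
  ],
)

```text
time_s: 3.15
ee_pos: [0.4751, -0.0277, 0.2153]
eef_rot: [-0.945, 1.57, 3.049]
force: [-0.1, -0.2, 0.4]
grip_width: 0.0937
```

>>> play_rows(
  deltas=[
    [[0, 0, 0, 0.145, 0, 0, 94], [0, 0, 0, 0.145, 0, 0, 94], [0, 0, 0, 0.145, 0, 0, 94], [0, 0, 0, 0.145, 0, 0, 94], [0, 0, 0, 0.145, 0, 0, 94], [0, 0, 0, 0.144, 0, 0, 94], [0, 0, 0, 0, 0, 0, 94]],
  ],
)

```text
time_s: 3.85
ee_pos: [0.4751, -0.0277, 0.2153]
eef_rot: [-0.12, 1.57, 3.009]
force: [-0.0, -0.1, 0.6]
grip_width: 0.0938
```

```bash
python3 - <<'E'
from station import viewer
import pickle
from h import *
d={}
for n in ("scene","wrist"):
    c=viewer.camera(n); d[n]=c
    cv2.imwrite(f"pics/{n}1.png",cv2.resize(c["img"][:,:,::-1],(768,576),interpolation=cv2.INTER_CUBIC))
pickle.dump(d,open("c1.pkl","wb"))
plan([.4745,-.0295,.205],-np.pi/2-.01)
w=d["wrist"]
print("tvec",w["rvec"],w["tvec"],1.5*proj(w,[.4745,-.0295,.17]),1.5*proj(w,[.4745+.114,-.0295,.12]))
E
```

```text
t 3.95 pos [ 0.4751 -0.0277  0.2154] F [-0.0235  0.061  -0.0272] M [ 0.0277  0.1572 -0.0285] w 0.09415362169807018
q [-0.1353  0.1257  1.7087 -0.      1.3075  1.4413]
R [-0.0002 -0.0058 -1.      0.     -1.      0.0058 -1.     -0.      0.0002]
shift tool mm [10.3587  1.7656  0.599 ]
rotvec tool [0.0042 0.0002 0.    ]
rotvec tool [-3.1374 -0.      0.0003]
tvec [-2.0711  2.0847  0.2818] [-0.0232  0.428   0.5268] [392.7469 323.5426] [390.7563  75.8695]
```

View pics/wrist1.png

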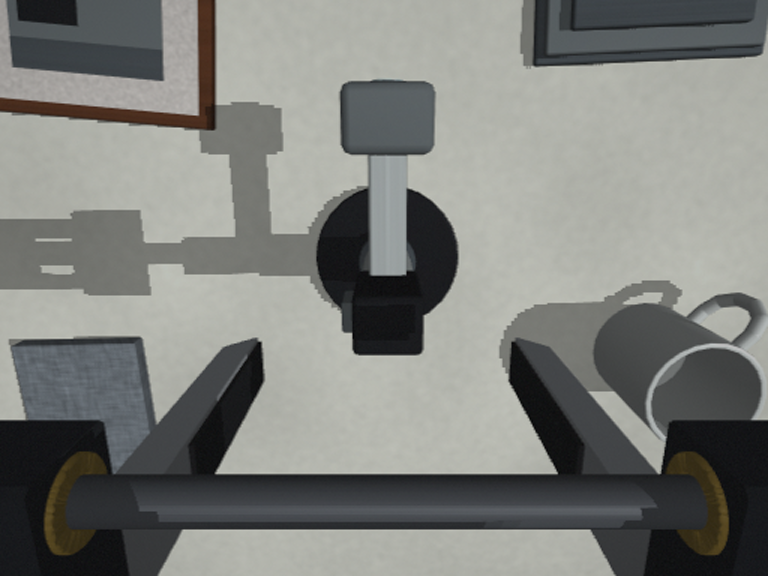

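View pics/scene1.png

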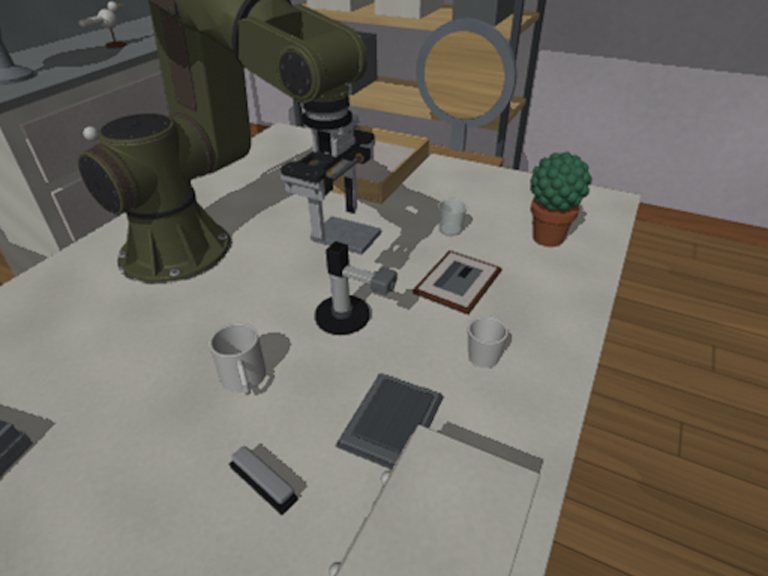

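Wrist view: block top centred at about (388,328), with the button on its left (+y) side at (347,318). That puts the post axis at about (0.4725, -0.0272), which matches the top view. Next I descend.

>>> play_rows(
  deltas=[
    [[5, -0.5, 2.5, 0, 0, 0, 94], [12, 0, 0, 0, 0, 0, 80], [15, 0, 0, 0, 0, 0, 70], [15, 0, 0, 0, 0, 0, 60], [15, 0, 0, 0, 0, 0, 60], [13, 0, 0, 0, 0, 0, 60], [10, 0, 0, 0, 0, 0, 60], [5.3, 0, 0, 0, 0, 0, 60], [0, 0, 0, 0, 0, 0, 60]],
  ],
  grip_force=4,
)

```text
time_s: 4.85
ee_pos: [0.4725, -0.0272, 0.1246]
eef_rot: [-0.129, 1.57, 3.003]
force: [-0.0, -0.5, 0.1]
grip_width: 0.0599
```

>>> play_rows(
  deltas=[
    [[0, 0, 0, 0, 0, 0, 50], [0, 0, 0, 0, 0, 0, 44], [0, 0, 0, 0, 0, 0, 42], [0, 0, 0, 0, 0, 0, 37], [0, 0, 0, 0, 0, 0, 37], [0, 0, 0, 0, 0, 0, 37]],
  ],
  grip_force=4,
)

```text
time_s: 5.45
ee_pos: [0.4729, -0.0271, 0.1255]
eef_rot: [-3.014, 1.57, 0.117]
force: [0.9, 2.3, 3.8]
grip_width: 0.037
```

```bash
python3 - <<'E'
from station import viewer
from h import *
c=viewer.camera("wrist")
cv2.imwrite(f"pics/wrist2.png",cv2.resize(c["img"][:,:,::-1],(768,576),interpolation=cv2.INTER_CUBIC))
plan([.4725,-.0272,.125],-np.pi/2-.01)
E
```

```text
t 5.5 pos [ 0.4729 -0.0271  0.1254] F [0.1006 2.742  2.2611] M [ 0.5635  0.0923 -0.0031] w 0.03719388307860096
q [-0.1348  0.218   1.8234  0.0002  1.0997  1.4461]
R [ 0.0006 -0.0102 -0.9999  0.0001 -0.9999  0.0102 -1.     -0.0001 -0.0006]
shift tool mm [0.3961 0.0647 0.3532]
rotvec tool [-0.0002 -0.0006  0.0001]
rotvec tool [3.1414 0.0001 0.0009]
```

View pics/wrist2.png

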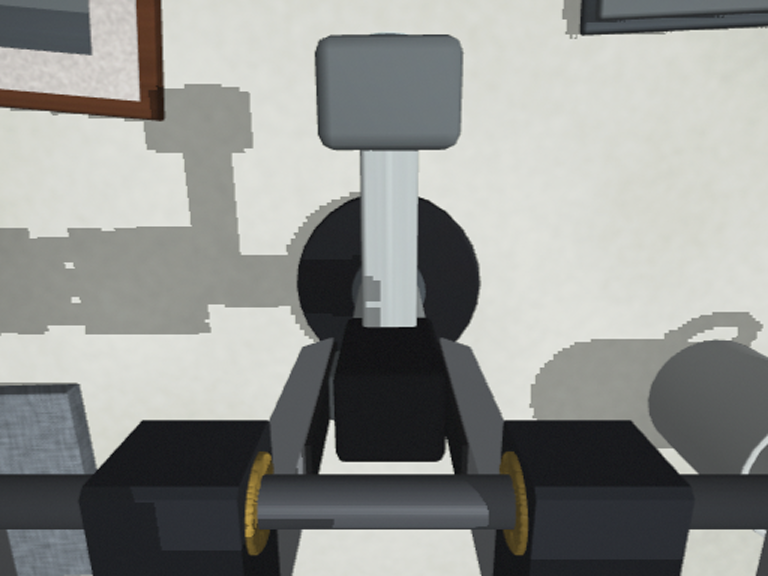

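>>> play_rows(
  deltas=[
    [[0.4, -0.6, 0, 0, 0, 0, 37], [0, -0.6, 0, 0, 0, 0, 37], [0, 0, 0, 0, 0, 0, 37]],
  ],
  grip_force=5,
)

```text
time_s: 5.8
ee_pos: [0.4729, -0.0265, 0.125]
eef_rot: [2.066, 1.57, -1.086]
force: [1.2, -2.1, 5.7]
grip_width: 0.0372
```

>>> play_rows(
  deltas=[
    [[0, 0, 0, -0.03, 0, 0, 37], [0, 0, 0, -0.06, 0, 0, 37], [0, 0, 0, -0.08, 0, 0, 37], [0, 0, 0, -0.08, 0, 0, 37], [0, 0, 0, 0, 0, 0, 37]],
  ],
)

```text
time_s: 6.3
ee_pos: [0.4727, -0.0264, 0.1249]
eef_rot: [1.483, 1.57, -1.416]
force: [-1.3, -2.8, 5.4]
grip_width: 0.0371
```

```bash
python3 - <<'E'
from h import *
plan([.4725,-.0265,.125],-np.pi/2+.882)
E
```

```text
t 6.3 pos [ 0.4727 -0.0264  0.1249] F [-1.2922 -2.8007  5.4011] M [-0.5504  0.3822 -0.008 ] w 0.037065112375577546
q [-0.1328  0.2184  1.824  -0.0009  1.0989  1.1958]
R [ 0.0001  0.2403 -0.9707 -0.0009 -0.9707 -0.2403 -1.      0.0009  0.0001]
shift tool mm [-0.0733  0.0077  0.2134]
rotvec tool [-0.6393  0.0004 -0.0008]
rotvec tool [ 2.5023 -0.0011 -0.0005]
```

>>> play_rows(
  deltas=[
    [[-0.2, 0.4, 0, -0.05, 0, 0, 37], [0, 0, 0, -0.08, 0, 0, 37], [0, 0, 0, -0.08, 0, 0, 37], [0, 0, 0, -0.09, 0, 0, 37], [0, 0, 0, -0.09, 0, 0, 37], [0, 0, 0, -0.09, 0, 0, 37], [0, 0, 0, -0.08, 0, 0, 37], [0, 0, 0, -0.05, 0, 0, 37], [0, 0, 0, -0.03, 0, 0, 37], [0, 0, 0, 0, 0, 0, 37]],
  ],
)

```text
time_s: 7.3
ee_pos: [0.4724, -0.0265, 0.1247]
eef_rot: [-0.746, 1.57, -3.008]
force: [-2.9, -1.8, 2.5]
grip_width: 0.0367
```

```bash
python3 - <<'E'
from h import *
from station import viewer
import pickle
d={}
for n in ("top","wrist","scene"):
    c=viewer.camera(n); d[n]=c
    if n=="wrist": cv2.imwrite(f"pics/{n}3.png",cv2.resize(c["img"][:,:,::-1],(768,576),interpolation=cv2.INTER_CUBIC))
    else:
        im=c["img"][130:250,165:305] if n=="top" else c["img"][130:230,200:340]
        cv2.imwrite(f"pics/{n}3.png",cv2.resize(im[:,:,::-1],None,fx=5,fy=5,interpolation=cv2.INTER_CUBIC))
pickle.dump(d,open("c3.pkl","wb"))
plan([.4725,-.0265,.125],-np.pi/2+.882)
E
```

```text
t 7.45 pos [ 0.4725 -0.0264  0.1247] F [-3.3656 -1.0578  2.0351] M [-0.3503  0.7085 -0.0281] w 0.03706681005312639
q [-0.1332  0.2188  1.8241 -0.0002  1.0995  0.5589]
R [-0.0008  0.7699 -0.6381 -0.     -0.6381 -0.7699 -1.     -0.0006  0.0006]
shift tool mm [-0.2821  0.0484  0.051 ]
rotvec tool [-0.0033  0.0006  0.0006]
rotvec tool [ 3.1383  0.0009 -0.0009]
```

View pics/top3.png

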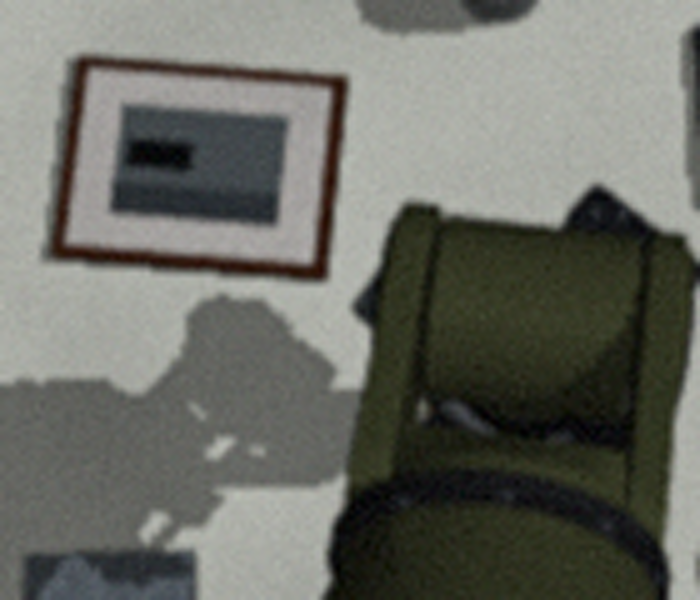

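View pics/wrist3.png

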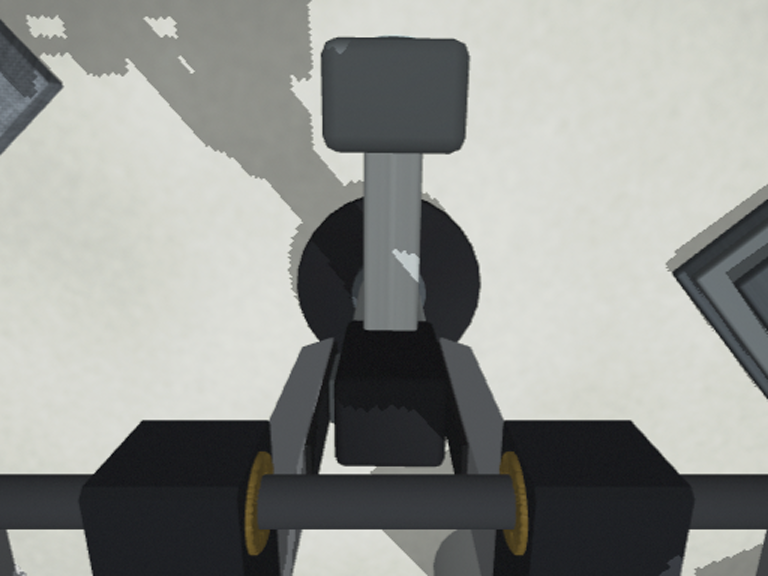

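View pics/scene3.png

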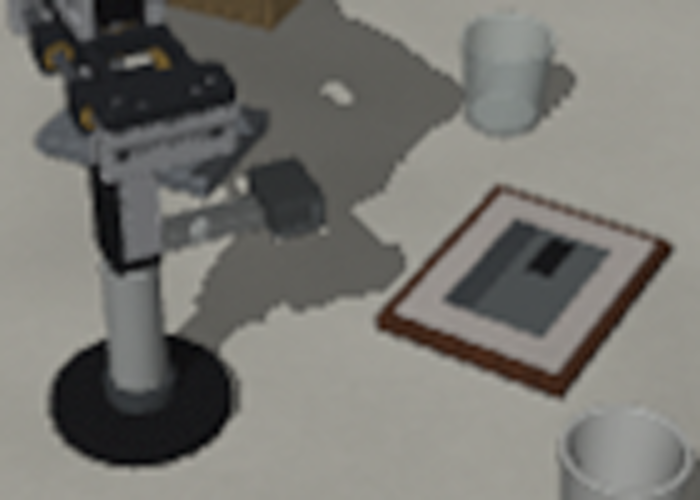

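```bash
python3 - <<'E'
import pickle
from h import *
d=pickle.load(open("c3.pkl","rb"));w=d["wrist"]
f=lambda u,v,z,c=w: ray(c,(u+.5)/1.5-.5,(v+.5)/1.5-.5,z)
fl,fr=f(297,280,.013),f(480,280,.013); print("foot",fl,fr,(fl+fr)/2)
A=np.array([.4725,-.0267])
for a,b in [((322,95),(468,95)),((328,145),(462,146)),((330,45),(463,47))]:
    m=(f(*a,.139)+f(*b,.139))/2; print(m, np.linalg.norm(f(*a,.139)-f(*b,.139)),np.arctan2(*(m[:2]-A)[::-1]))
# edges direction
for a,b in [((322,60),(323,140)),((468,60),(466,140))]:
    v=f(*a,.139)-f(*b,.139); print("edge",np.arctan2(v[1],v[0]))
for a,b in [((366,160),(364,328)),((421,160),(417,328))]:
    v=f(*a,.130)-f(*b,.130); print("armedge",np.arctan2(v[1],v[0]))
v=f(330,151,.139)-f(460,153.5,.139);print("back edge",np.arctan2(-v[0],v[1]))
S=d["scene"]
s=lambda u,v,z: ray(S,200+(u+.5)/5-.5,130+(v+.5)/5-.5,z)
# c1 wrist print partial: bottom right corner
w1=pickle.load(open("c1.pkl","rb"))["wrist"]
print("print corner",f(213,129,.012,w1), "foot1",(f(317,255,.013,w1)+f(458,255,.013,w1))/2)
print("scene pod",s(325,193,.139),s(250,165,.139))
E
```

```text
foot [0.43424823 0.01129378 0.013     ] [ 0.51754746 -0.05763932  0.013     ] [ 0.47589785 -0.02317277  0.013     ]
[0.53434564 0.04537781 0.139     ] 0.04439580740727509 0.8616531602495041
[0.5249886  0.03395533 0.139     ] 0.04178848064448051 0.8574532556769374
[0.54334465 0.0556373  0.139     ] 0.039496564951274765 0.8602839825235905
edge 0.8593290662736365
edge 0.8953219343672179
armedge 0.8565884808098893
armedge 0.8731813297669949
back edge 0.860862108496786
print corner [0.56823954 0.09741645 0.012     ] foot1 [ 0.47550233 -0.02740938  0.013     ]
scene pod [0.56105742 0.03906936 0.139     ] [0.51046785 0.04519297 0.139     ]
```

Wrist view: pod centre (395,95) gives a head yaw of about 0.862, lagging the tool at 0.879. The target is about 0.879. Squeezing fully, with no upward pull, should line the head up with the pads.

>>> play_rows(
  deltas=[
    [[0, 0, 0, 0, 0, 0, 36], [0, 0, 0, 0, 0, 0, 35], [0, 0, 0, 0, 0, 0, 30], [0, 0, 0, 0, 0, 0, 30], [0, 0, 0, 0, 0, 0, 30]],
  ],
  grip_force=30,
)

```text
time_s: 7.95
ee_pos: [0.4732, -0.0269, 0.1249]
eef_rot: [1.51, 1.569, -0.752]
force: [1.1, -6.1, -2.8]
grip_width: 0.0342
```

```bash
python3 - <<'E'
from h import *
from station import viewer
import pickle
c=viewer.camera("wrist"); pickle.dump(c,open("c4.pkl","wb"))
cv2.imwrite(f"pics/wrist4.png",cv2.resize(c["img"][:,:,::-1],(768,576),interpolation=cv2.INTER_CUBIC))
plan([.4725,-.0265,.125],-np.pi/2+.879)
E
```

```text
t 8.0 pos [ 0.4732 -0.0269  0.1249] F [ 0.8911 -5.9238 -2.4182] M [-1.3803 -0.2361 -0.0191] w 0.033803323167595926
q [-0.1336  0.219   1.8234 -0.0008  1.0981  0.558 ]
R [ 0.001   0.7705 -0.6375 -0.0009 -0.6375 -0.7705 -1.      0.0013  0.0001]
shift tool mm [-0.1165 -0.7264  0.1459]
rotvec tool [ 0.0006  0.0001 -0.0013]
rotvec tool [-3.141   0.002   0.0001]
```

View pics/wrist4.png

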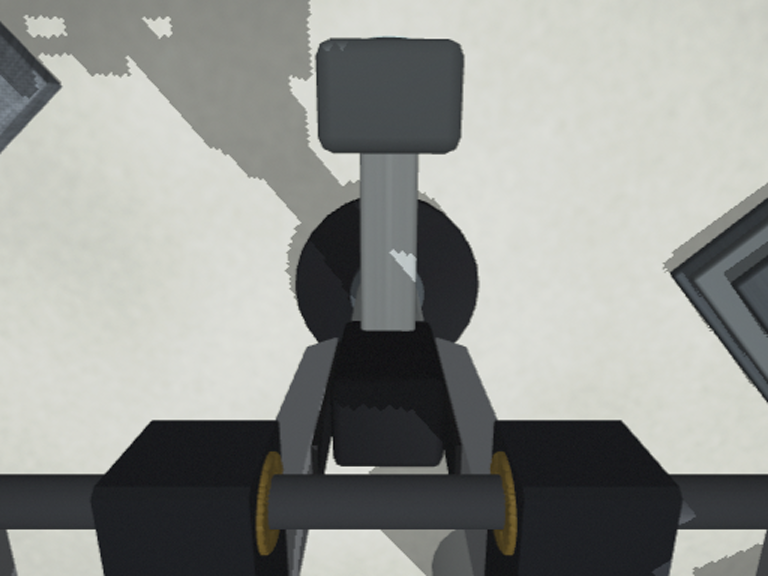

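>>> play_rows(
  deltas=[
    [[0.5, 0.5, 0.3, 0, 0, 0, 30], [0, 0, 0, 0, 0, 0, 30], [0, 0, 0, 0, 0, 0, 30]],
  ],
)

```text
time_s: 8.3
ee_pos: [0.4732, -0.027, 0.1248]
eef_rot: [2.055, 1.57, -0.207]
force: [-0.3, -3.9, 4.3]
grip_width: 0.0342
```

```bash
python3 - <<'E'
from h import *
from station import viewer
import pickle
w=viewer.camera("wrist"); pickle.dump(w,open("c5.pkl","wb"))
cv2.imwrite(f"pics/wrist5.png",cv2.resize(w["img"][40:,100:400,::-1][:200],None,fx=2.6,fy=2.6,interpolation=cv2.INTER_CUBIC))
plan([.4725,-.0265,.125],-np.pi/2+.879)
w=pickle.load(open("c4.pkl","rb"))
f=lambda u,v,z,c=w: ray(c,(u+.5)/1.5-.5,(v+.5)/1.5-.5,z)
A=np.array([.4725,-.0267])
for a,b in [((316.5,95),(463,95)),((323,147),(456.5,147)),((324,45),(457,46))]:
    m=(f(*a,.139)+f(*b,.139))/2; print(m, np.arctan2(*(m[:2]-A)[::-1]))
v=f(325,152.5,.139)-f(455,153.5,.139);print("back edge",np.arctan2(-v[0],v[1]))
m1=(f(361.5,160,.13)+f(417,160,.13))/2;m2=(f(360,328,.13)+f(414,328,.13))/2;v=m1-m2;print(m2,np.arctan2(v[1],v[0]))
E
```

```text
t 8.35 pos [ 0.4732 -0.027   0.1247] F [-0.3766 -3.9671  3.8291] M [-0.7773  0.2594 -0.0435] w 0.03379019946771597
q [-0.1343  0.2195  1.8232 -0.0001  1.0981  0.5569]
R [ 0.0008  0.7705 -0.6374 -0.0002 -0.6374 -0.7705 -1.      0.0007 -0.0004]
shift tool mm [-0.2659 -0.9121  0.0684]
rotvec tool [ 0.0007 -0.0004 -0.0007]
rotvec tool [-3.1409  0.0012 -0.0006]
[0.5338 0.0461 0.139 ] 0.8714165832411994
[0.5241 0.0343 0.139 ] 0.8693861154034574
[0.5427 0.0566 0.139 ] 0.8706900605010011
back edge 0.8727416278574303
[ 0.4832 -0.0138  0.13  ] 0.868019366314034
```

>>> play_rows(
  deltas=[
    [[0, 0, 0, -0.005, 0, 0, 30], [0, 0, 0, 0, 0, 0, 30], [0, 0, 0, 0, 0, 0, 30], [0, 0, 0, 0, 0, 0, 30], [0, 0, 0, 0, 0, 0, 30], [0, 0, 0, 0, 0, 0, 30], [0, 0, 0, 0, 0, 0, 30], [0, 0, 0, 0, 0, 0, 30], [0, 0, 0, 0, 0, 0, 30], [0, 0, 0, 0, 0, 0, 30]],
  ],
)

```text
time_s: 9.35
ee_pos: [0.4732, -0.027, 0.1247]
eef_rot: [1.97, 1.57, -0.286]
force: [0.0, -4.1, 5.0]
grip_width: 0.0337
```

>>> play_rows(
  deltas=[
    [[0, 0, 0, 0, 0, 0, 30], [0, 0, 0, 0, 0, 0, 30], [0, 0, 0, 0, 0, 0, 30], [0, 0, 0, 0, 0, 0, 30], [0, 0, 0, 0, 0, 0, 30]],
  ],
)

```text
time_s: 9.85
ee_pos: [0.4733, -0.027, 0.1247]
eef_rot: [1.987, 1.57, -0.269]
force: [-0.6, -2.9, 5.3]
grip_width: 0.0344
```

>>> play_rows(
  deltas=[
    [[-1, 0, 0, 0, 0, 0, 30], [-2, 0, 0, 0, 0, 0, 30], [-4, 0, 0, 0, 0, 0, 30], [-6, 0, 0, 0, 0, 0, 30], [-6, 0, 0, 0, 0, 0, 30], [-6, 0, 0, 0, 0, 0, 30], [-5, 0, 0, 0, 0, 0, 30]],
  ],
  grip_force=35,
)

```text
time_s: 10.55
ee_pos: [0.4731, -0.027, 0.1543]
eef_rot: [1.768, 1.571, -0.489]
force: [2.9, -3.9, -4.2]
grip_width: 0.0342
```

```bash
python3 - <<'E'
from h import *
from station import viewer
c=viewer.camera("scene"); w=viewer.camera("wrist")
a=cv2.resize(c["img"][110:230,190:340,::-1],(400,320)); b=cv2.resize(w["img"][:,:,::-1],(400,320))
cv2.imwrite("pics/l1.png",np.hstack([a,b]))
plan([.4732,-.027,.235],-np.pi/2+.881)
E
```

```text
t 10.65 pos [ 0.4731 -0.027   0.1546] F [ 2.2388 -4.4887 -3.3081] M [-0.9905 -0.7579 -0.0225] w 0.03333641253726067
q [-0.1342  0.1819  1.792  -0.      1.1673  0.5517]
R [ 0.0004  0.7739 -0.6333 -0.0001 -0.6333 -0.7739 -1.      0.0004 -0.0002]
shift tool mm [-80.3873   0.1417  -0.0521]
rotvec tool [ 0.004  -0.0002 -0.0004]
rotvec tool [-3.1376  0.0006 -0.0003]
```

View pics/l1.png

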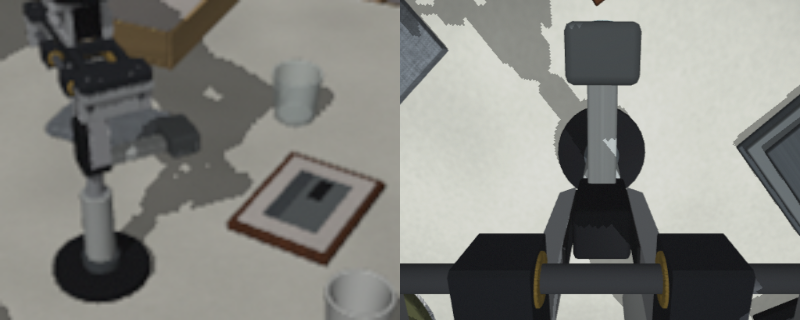

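The post is rising with the grip and the force is about 4 N, as expected. I keep pulling.

>>> play_rows(
  deltas=[
    [[-4, 0, 0, 0, 0, 0, 30], [-6, 0, 0, 0, 0, 0, 30], [-6, 0, 0, 0, 0, 0, 30], [-5, 0, 0, 0, 0, 0, 30], [-5, 0, 0, 0, 0, 0, 30], [-5, 0, 0, 0, 0, 0, 30], [-6, 0, 0, 0, 0, 0, 30], [-6, 0, 0, 0, 0, 0, 30]],
  ],
)

```text
time_s: 11.45
ee_pos: [0.4729, -0.0269, 0.197]
eef_rot: [-0.877, 1.57, -3.134]
force: [3.9, -4.2, -8.8]
grip_width: 0.0336
```

>>> play_rows(
  deltas=[
    [[-6, 0, 0, 0, 0, 0, 30], [-6, 0, 0, 0, 0, 0, 30], [-6, 0, 0, 0, 0, 0, 30], [-6, 0, 0, 0, 0, 0, 30], [-5, 0, 0, 0, 0, 0, 30], [-3, 0, 0, 0, 0, 0, 30], [-2, 0, 0, 0, 0, 0, 30], [0, 0, 0, 0, 0, 0, 30]],
  ],
)

```text
time_s: 12.25
ee_pos: [0.4729, -0.0269, 0.231]
eef_rot: [-1.079, 1.57, 2.948]
force: [4.7, -3.2, -7.9]
grip_width: 0.0336
```

```bash
python3 - <<'E'
from h import *
from station import viewer
import pickle
c=viewer.camera("scene"); w=viewer.camera("wrist"); pickle.dump((c,w),open("c6.pkl","wb"))
a=cv2.resize(c["img"][110:230,190:340,::-1],(400,320)); b=cv2.resize(w["img"][:,:,::-1],(400,320))
cv2.imwrite("pics/l2.png",np.hstack([a,b]))
plan([.4732,-.027,.235],-np.pi/2+.881)
E
```

```text
t 12.35 pos [ 0.4729 -0.0269  0.2308] F [ 4.1964 -3.9571 -8.4269] M [-0.9908 -1.3178  0.0285] w 0.03357121213111194
q [-0.1342  0.1084  1.6915  0.      1.3422  0.5517]
R [-0.0005  0.7739 -0.6333  0.0001 -0.6333 -0.7739 -1.     -0.0004  0.0003]
shift tool mm [-4.1805  0.2629 -0.105 ]
rotvec tool [0.0039 0.0003 0.0004]
rotvec tool [-3.1377 -0.0007  0.0004]
```

View pics/l2.png

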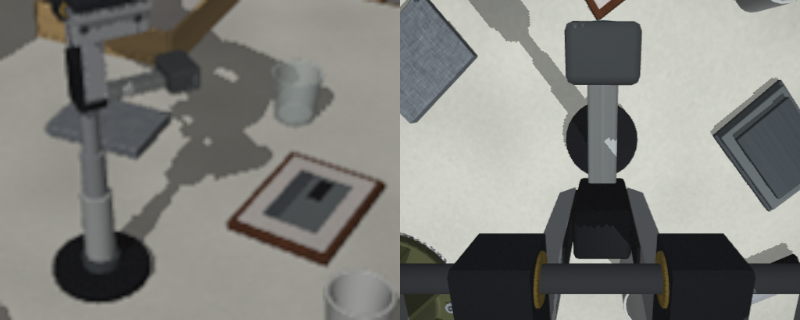

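>>> play_rows(
  deltas=[
    [[-1, 0, 0, 0, 0, 0, 30], [-1, 0, 0, 0, 0, 0, 30], [-1, 0, 0, 0, 0, 0, 30], [0, 0, 0, 0, 0, 0, 30]],
  ],
)

```text
time_s: 12.75
ee_pos: [0.4729, -0.0269, 0.2339]
eef_rot: [-1.102, 1.57, 2.925]
force: [3.3, -3.5, -9.3]
grip_width: 0.0339
```

>>> play_rows(
  deltas=[
    [[-0.7, 0, 0, 0, 0, 0, 30], [-0.7, 0, 0, 0, 0, 0, 30], [0, 0, 0, 0, 0, 0, 30]],
  ],
)

```text
time_s: 13.05
ee_pos: [0.4729, -0.0269, 0.235]
eef_rot: [-1.01, 1.57, 3.017]
force: [5.2, -3.5, -9.5]
grip_width: 0.0339
```

>>> play_rows(
  deltas=[
    [[-0.7, 0, 0, 0, 0, 0, 30], [-0.5, 0, 0, 0, 0, 0, 30], [0, 0, 0, 0, 0, 0, 30], [0, 0, 0, 0, 0, 0, 30]],
  ],
  grip_force=45,
)

```text
time_s: 13.45
ee_pos: [0.4728, -0.027, 0.2352]
eef_rot: [-0.942, 1.569, 3.084]
force: [7.4, -3.4, -19.1]
grip_width: 0.0339
```

>>> play_rows(
  deltas=[
    [[-0.5, 0, 0, 0, 0, 0, 30], [0, 0, 0, 0, 0, 0, 30], [0, 0, 0, 0, 0, 0, 30]],
  ],
)

```text
time_s: 13.75
ee_pos: [0.4727, -0.027, 0.2353]
eef_rot: [-0.921, 1.568, 3.106]
force: [8.2, -4.6, -23.6]
grip_width: 0.0335
```

```bash
python3 - <<'E'
from h import *
from station import viewer
import pickle
c=viewer.camera("scene"); w=viewer.camera("wrist"); pickle.dump((c,w),open("c7.pkl","wb"))
cv2.imwrite("pics/l3.png",cv2.resize(c["img"][110:230,190:340,::-1],None,fx=5,fy=5,interpolation=cv2.INTER_CUBIC))
cv2.imwrite("pics/w7.png",cv2.resize(w["img"][:,:,::-1],(768,576),interpolation=cv2.INTER_CUBIC))
plan([.4732,-.027,.235],-np.pi/2+.881)
E
```

```text
t 13.85 pos [ 0.4727 -0.027   0.2353] F [  8.1614  -4.1611 -23.3309] M [-1.3498 -2.5709  0.038 ] w 0.033980885968207544
q [-0.1343  0.1057  1.684  -0.0003  1.3543  0.5517]
R [-0.0024  0.7739 -0.6333  0.0001 -0.6333 -0.7739 -1.     -0.0019  0.0015]
shift tool mm [ 0.2831  0.4142 -0.3095]
rotvec tool [0.0039 0.0015 0.0019]
rotvec tool [-3.1377 -0.003   0.0023]
```

View pics/l3.png

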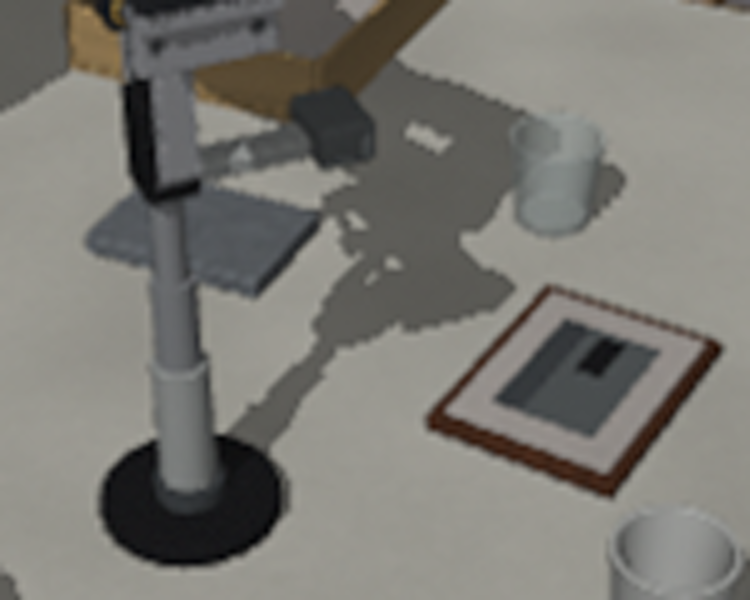

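View pics/w7.png

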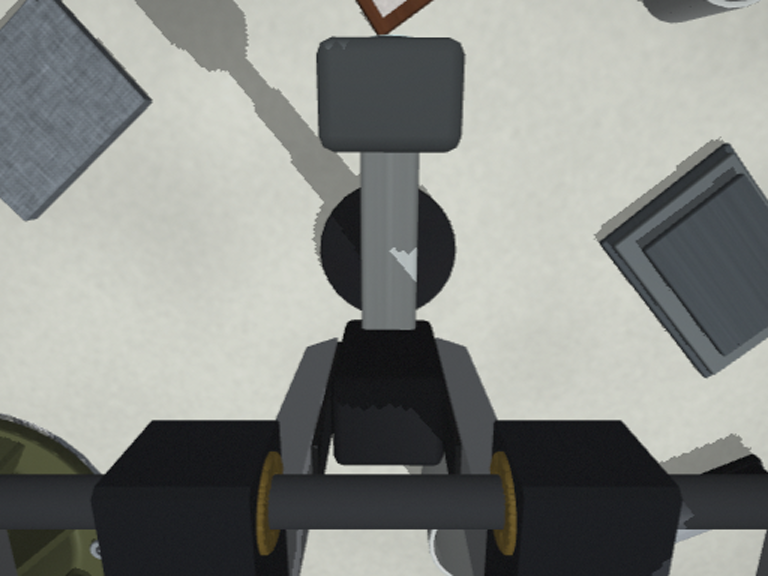

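The second stop is reached: the force jumped from 9 to 23 N, and the head is 110 mm up with all three tube sections showing. The pod is centred at (390,95) and the head has not slipped in the pads. I'll ease off slightly and hold.

>>> play_rows(
  deltas=[
    [[0.5, 0, 0, 0, 0, 0, 30], [0, 0, 0, 0, 0, 0, 30], [0, 0, 0, 0, 0, 0, 30], [0, 0, 0, 0, 0, 0, 30], [0, 0, 0, 0, 0, 0, 30]],
  ],
)

```text
time_s: 14.35
ee_pos: [0.4728, -0.027, 0.2352]
eef_rot: [-0.923, 1.569, 3.103]
force: [6.6, -3.6, -19.3]
grip_width: 0.0339
```

```bash
python3 - <<'E'
from h import *
from station import hand_in
o,R=state(); print(o["ee_pos"],o["force"],o["grip_width"],np.abs(o["joint_vel"]).max())
print(hand_in())
E
```

```text
[ 0.47276678 -0.02695818  0.23521387] [  6.5567385   -3.60921036 -19.32273122] 0.03394814768873181 0.001628681100237351
the job is handed in; nothing more can be done
None
```

I turned the camera to the print with the post down, held it still, pulled the post up to its second stop with the button in, and handed the job in at 14.35 s while holding it there. No verdict came back.

- **Aim:** I gripped the block with one pad on the button and turned it about 0.89 rad counter-clockwise. I squeezed the button fully in, then held still for about 1.5 s with no upward pull. The print's middle lies at 0.88 rad from the post. The pads stand at 0.885 rad, and the head measured 0.868–0.873 rad in the picture taken before a last 0.005 rad trim. The aim therefore agrees to about 0.01 rad, or half a degree.
- **Height:** The grip rose 110.5 mm. The pull went from about 4 N, to 9 N, to a sharp rise to 23 N at the second stop. I then eased it to about 19 N. All three tube sections show in the scene picture.
- **Grip:** The opening is 34 mm, so the button is flush. The wrist pictures show no slip between the head and the pads.
- **Other things on the desk:** The arm did not come near them, and those in view in the last pictures look unmoved. I did not measure them again.

Two checks disagreed slightly: the scene and top cameras differed by 3–7 mm on the foot and print positions. The bearing between them came out the same from both.

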